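# Open the filter cover of a bench fume extractor

## Task

The fume extractor's filter is due for a change: press down the snap tab at the end of its filter cover and, keeping it pressed, push the cover along its rails, away from the tab end, until it is out of the rails and the filter opening is completely uncovered. Leave the cover lying flat on the extractor's rear deck. Only press and push it: do not lift or tip the cover, and leave the things standing around the extractor alone.

Things in the scene. Friction and masses are not known exactly. Their poses are not given: they have to be found in the camera images.
- extractor: Bench fume extractor, fixed blue box 350 mm long (x), 180 wide (y), flat top (deck) 100 above the bench. Origin on the bench, midway between the rails; the box runs from x = -165 (end with control panel; tab at this end) to +185 (end with hose spigot). x = the way the cover slides off, z up. Behind the rails is the rear deck in an 8 high rim; the rear rim's inner face, x = +172, stops the cover.
- opening_end (a point): Middle of the filter opening's far edge, at deck height, x = +5 mm in the extractor's frame. The opening in the deck runs from here back to x = -90 and is 100 wide; the pleated filter lies 7 below the deck. It is uncovered when the whole cover, tab included, is beyond this edge.
- rail_end (a point): Point on the deck midway between the far ends of the two black guide rails, x = -5 mm in the extractor's frame. The rails run along x from x = -125 to here, stand 15 above the deck, and their lips overhang the cover's side edges 6.5 above the deck, with 104 clear between the lips. Each lip has a notch from x = -107 to -87 in which an ear of the tab stands.
- cover: Loose grey filter cover, 0.2 kg: plate 80 (x) x 130 (y) x 4 mm, with a raised louvred grille (60 x 90, top at 16, near face at x = -24); snap tab on its near (-x) edge between two 38 long arms. Origin: middle of the plate's underside, axes as the extractor's. In its frame: shut at x = -10, z = 100 (free to shift 3); opening fully clear at x = +98 to +132 (at the rear rim).
- tab_pad (a point): Top of the snap tab, middle of its ribbed pad; moves with the tab. The tab is a tongue in the cover's grey plastic, 55 mm long, 94 wide, 4 thick, hinged at the plate's near edge and rising away from it, free end 13 above flush. The point is 35 from the hinge, 20 from the free end, about 12 above the deck when up, 4 when flush (then 75 before the cover's origin).
- tab_ridge (a point): Top of the near face of the tab's cross ridge, 60 mm wide, 8 high, 23 beyond the pad point and 12 before the hinge: pressing on the pad, the fingertips can push the cover along in +x by this ridge. When flush its near face is 52 before the cover's origin and its top 12 above the deck. Moves with the tab.
- tab (a joint): Tab angle, rad: 0 = up, latched: its ears (124 mm overall, at the free end) butt on the rail lips and the cover cannot slide. 0.24 = flush, a hard stop. Sprung: at the pad point 3 N to start, 7 N to hold flush; unlatched beyond about 0.19, when pushing the cover takes the ears under the lips, which then keep the tab down until it is out of the rails and springs up.
- tape: Tape measure lying on its side, 74 x 68 x 38 mm high, origin under its centre. Bystander.
- tin: Closed steel tin, 68 mm across, 72 high, upright, origin under its centre. Bystander.
- tube: Offcut of square steel tube 50 x 50, 110 mm long (x), lying, origin under its centre. Bystander.
Not all that is in view belongs to the job. What is meant by the cover is not blue, brown or green, and is the smaller of those in its own colour.

How it is judged:
By the outcome, as a careful person would: the job done as asked, in the order asked, and still so for the second after the job is handed in, with the robot touching nothing.
It also fails if it takes over 35 s, if anything falls off the work surface, if the arm or the gripper's body presses on something with over 40 N, if the wrist force passes 120 N, or if a joint passes its speed limit or range.

## Robot

A 6-joint arm with a two-finger parallel gripper is mounted at the origin on the work surface. World frame = base frame: x ahead of the robot, y to its left, z up, the work surface at z = 0. Lengths are in m, angles in rad, forces in N, time in s.
With the tool pointing down it reaches from about 0.3 to 0.775 m from the base axis. Payload 14.6 kg.
Tool frame: the origin (TCP) lies midway between the tips of the shut fingers; the grasp point (between the pads) lies 19 mm behind it; z points along the fingers, y is the line along which they close (so a half turn about z gives the same grasp; the last joint's range is limited). The gripper opens to 94 mm and grips with 3 to 60 N. Pads are 16 mm wide; open, the fingers measure 119 mm over their backs; the gripper's body (75 mm by 177 mm) begins 78 mm behind the grasp point.
Start: joints at [-1.177, 0.3, 1.521, -0, 1.321, -0.067], TCP at [0.245, -0.493, 0.182] pointing down, gripper open.
Joint ranges: [-3.03, 3.03], [-0.79, 2.21], [0.23, 2.52], [-1.04, 4.18], [0, 3.07], [-2.55, 2.55]. Speed limits (rad/s): [2.22, 2.22, 2.57, 3.14, 3.14, 3.14].

## Interface

Orientations are given as [roll, pitch, yaw] about the fixed x, y, z axes, in that order (R = Rz(yaw) Ry(pitch) Rx(roll)).
In Python, from station import telemetry, optics, ctrl gives the robot as it stands.
- The arm moves only by the tool carry_out, never from a script. Its argument "plan" is a list that holds one entry, the list of rows, each a list of 7 numbers: the shift along the tool's x, y, z in mm, then the turn, a rotation vector about the tool's x, y, z in rad, then the finger opening in mm, from 0 to 94. A call has 1 to 20 rows; each row shifts and turns the commanded pose from where the row before left it, along the tool's axes as they then stand; what a row does not reach is not made up. A row lasts 1/12 s, in which the tool goes at most 41.7 mm and 7.16 degrees, less where a joint would pass 70% of its speed; a pose out of reach is approached as far as the arm can. A call with a gripper value outside its range is refused whole. The fingers move at their own pace and stop on an object; "squeeze" is the grip in N (left out, the last holds). Time passes only in rows, so rows that do not move let the fingers close. It gives the time, the measured TCP pose, the force, the opening and the grip force at its end, in the units of the state.
- telemetry.get_obs(): the state, without advancing time (a new reading comes with each control period).
- optics.camera(name): name is "side" or "top"; returns a dict with "pixels" (400x640x3 uint8, red, green, blue), "intrinsics" (3x3 intrinsics, pixels), "origin" and "rotation" of the camera in the world. Camera axes: x right, y down, z forward; pixel columns grow to the right and rows downward; lengths in m; the calibration is good to about 2 mm. A picture is of the moment at which its call begins. There is no depth.
- ctrl.hand_in(): hands the job in; it is judged then, once.
The state is a dict: "time_s": time; "qpos": joint angles; "joint_vel": joint speeds; "tau": joint torques, N m; "ee_pos": TCP position; "eef_rot": TCP orientation; "force": force on the tool from outside, world axes, zero at the start; "moment": the same for the moment, N m; "grip_width": finger opening in m; "grip_force": force on a finger pad.
Only numpy, scipy, OpenCV 4.12 (cv2) and the standard library are available. Lean on these libraries where they do the work, as an engineer would, in place of code of your own. Each camera call takes 0.05 s, during which the arm holds its last target. There are 200 camera calls.

## Working session

There is one attempt and no reset: what is moved stays moved. The work goes in short steps, Python scripts to look and compute and a tool call to move; the robot and the scene stay as the last step left them, time stands still between calls to the robot, and variables do not carry over. Pictures are saved under pics/ and viewed, at most 10 in all, crops included, and the job is handed in when it is done.

Besides the shell and the picture viewer there is one more tool, called after "Call:" as name(argument=value, ...) on one line, values as JSON. carry_out: Moves the arm, as the interface text tells. Its arguments: {"type":"object","properties":{"plan":{"type":"array","items":{"type":"array","items":{"type":"array","items":{"type":"number"}}}},"squeeze":{"type":"number"}},"required":["plan"]}

```bash
mkdir -p pics
python3 - <<'E'
from station import telemetry, optics
import cv2,json
o=telemetry.get_obs();print(o)
for n in("side","top"):
    c=optics.camera(n);cv2.imwrite(f"pics/{n}0.png",c["pixels"][:,:,::-1])
    print(n,c["intrinsics"],c["origin"],c["rotation"])
E
```

```text
{'time_s': 0.0, 'qpos': array([-1.17664772e+00,  3.00461409e-01,  1.52162110e+00,  1.20242086e-05,
        1.32068847e+00, -6.65878121e-02]), 'joint_vel': array([-6.89075843e-05,  5.62317566e-04,  5.29119181e-04,  1.16125052e-03,
        2.12714867e-03, -1.10918879e-03]), 'tau': array([-1.58971841e-03, -5.31820536e+01, -3.52741778e+01,  7.07572815e-02,
        2.44566542e-02, -1.04012508e-04]), 'ee_pos': array([ 0.24442381, -0.49236451,  0.18157473]), 'eef_rot': array([-3.14041772e+00, -9.00246503e-05,  4.60733388e-01]), 'force': array([-0.44877776,  0.01641539,  1.12572617]), 'moment': array([-0.0240052 ,  0.03379306, -0.03232934]), 'grip_force': 0.0, 'grip_width': 0.09399455113812549}
side [[513.14910982   0.         319.6374622 ]
 [  0.         513.14910982 193.55373043]
 [  0.           0.           1.        ]] [ 0.53904227 -1.08931528  0.94282771] [-2.26900909e+00 -1.45897803e-03 -7.24857489e-03]
top [[472.81990238   0.         319.51682699]
 [  0.         472.81990238 198.93693934]
 [  0.           0.           1.        ]] [ 0.37841855 -0.10495472  1.28057655] [-2.99332331 -0.01321893 -1.56255739]
```

View pics/side0.png

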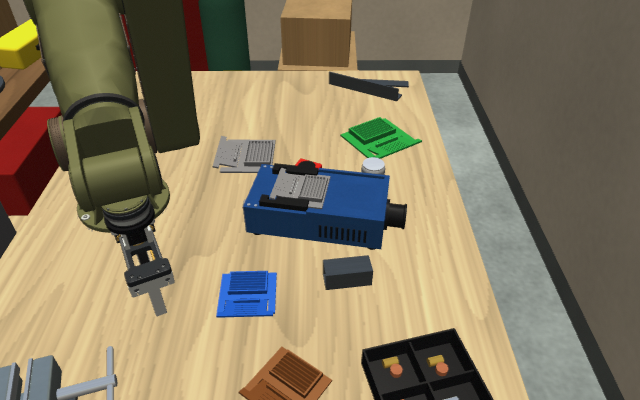

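View pics/top0.png

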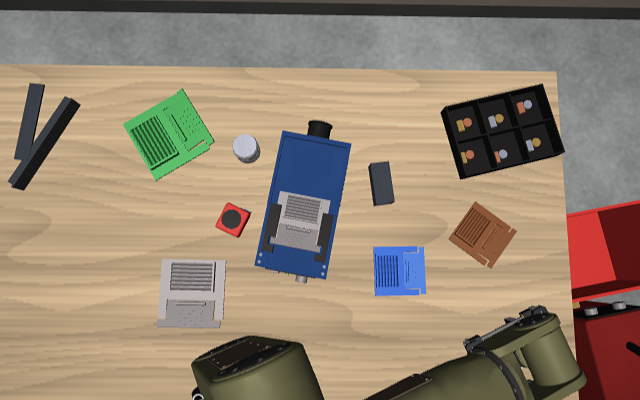

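Top view candidates for the cover: grey in rails (303,215), grey on the bench (192,293, larger), blue (400,271), brown (483,235), green (168,135). I choose the grey one in the rails, since it is the smaller grey. The tab end is at the bottom (near 285,255) and the spigot is at (319,129). Next is a close crop and measurement.

```bash
cat > h.py <<'E'
import numpy as np,cv2
from scipy.spatial.transform import Rotation as R
from station import telemetry, optics
def cam(n):
    c=optics.camera(n); r=np.array(c["rotation"])
    c["R"]=r if r.shape==(3,3) else R.from_euler('xyz',r).as_matrix(); c["o"]=np.array(c["origin"]); return c
def ray(c,uv,z):
    d=c["R"]@np.linalg.solve(c["intrinsics"],[uv[0],uv[1],1]); return c["o"]+d*(z-c["o"][2])/d[2]
def proj(c,p):
    q=c["intrinsics"]@(c["R"].T@(np.asarray(p)-c["o"])); return q[:2]/q[2]
def crop(c,x,y,w,h,s,fn):
    cv2.imwrite(fn,cv2.resize(c["pixels"][y:y+h,x:x+w,::-1],None,fx=s,fy=s,interpolation=cv2.INTER_CUBIC))
E
python3 - <<'E'
from h import *
t=cam("top");s=cam("side")
crop(t,235,115,133,175,3.4,"pics/t1.png"); crop(s,235,150,180,105,4.4,"pics/s1.png")
for uv in[(283,131),(351,144),(326,279),(255,267)]: print(ray(t,uv,.1).round(4))
hsv=cv2.cvtColor(t["pixels"],cv2.COLOR_RGB2HSV)
m=cv2.inRange(hsv,(100,120,40),(125,255,255))
cs,_=cv2.findContours(m,cv2.RETR_EXTERNAL,cv2.CHAIN_APPROX_NONE)
for c in cs:
    if cv2.contourArea(c)>2000: print(cv2.minAreaRect(c),cv2.boxPoints(cv2.minAreaRect(c)))
E
```

```text
[ 0.731  -0.0235  0.1   ]
[ 0.6986 -0.1989  0.1   ]
[ 0.3557 -0.1367  0.1   ]
[0.3835 0.0387 0.1   ]
((399.2957763671875, 270.4215393066406), (48.03400421142578, 50.795127868652344), 88.63607025146484) [[373.3337  247.01587]
 [424.11447 245.80682]
 [425.25784 293.8272 ]
 [374.47708 295.03625]]
((303.076904296875, 204.11538696289062), (71.97461700439453, 139.0463409423828), 11.309932708740234) [[254.15384 265.23077]
 [281.42307 128.88461]
 [351.99997 143.     ]
 [324.73074 279.34616]]
```

View pics/t1.png

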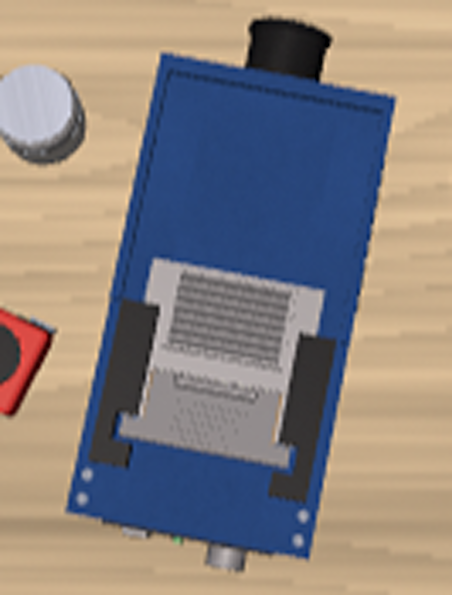

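View pics/s1.png

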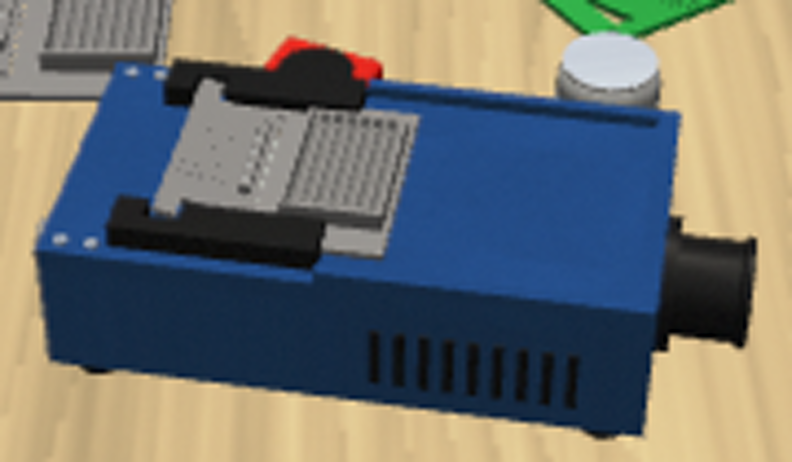

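The crop shows the cover shut in the rails with its tab up. The ears are at crop (117,437) and (292,468), and the opening's far side is toward the spigot at the top. Now I'll fit the extractor frame.

```bash
cat > fit.py <<'E'
from h import *
from scipy.optimize import least_squares
t=cam("top");s=cam("side")
T=lambda x,y:(x/3.4+235,y/3.4+115)
S=lambda x,y:(x/4.4+235,y/4.4+150)
# local point mm, pixel, camera
F=[((185,90,108),T(162,54),t),((185,-90,108),T(395,98),t),((-165,-90,100),T(308,558),t),((-165,90,100),T(68,511),t),
((185,-90,108),S(657,312),s),((185,90,108),S(679,114),s),((-165,-90,100),S(37,249),s),((-165,90,100),S(116,65),s)]
def res(p):
    c,sn=np.cos(p[2]),np.sin(p[2]);o=[]
    for (x,y,z),uv,k in F:
        o+=list(proj(k,[p[0]+(c*x-sn*y)/1e3,p[1]+(sn*x+c*y)/1e3,z/1e3])-uv)
    return o
r=least_squares(res,[.55,-.08,.17],loss='soft_l1');p=r.x;np.save("p.npy",p)
print(p.round(4));print(np.round(r.fun,1) if 0 else np.round(res(p),1).reshape(-1,2))
c,sn=np.cos(p[2]),np.sin(p[2])
def loc(uv,k,z): d=ray(k,uv,z)[:2]-p[:2]; return (np.array([c*d[0]+sn*d[1],-sn*d[0]+c*d[1]])*1e3).round(1)
print("rail far L,R",loc(T(160,303),t,.115),loc(T(305,335),t,.115))
print("cover far",loc(T(152,258),t,.104),loc(T(325,290),t,.104),"grille far?",loc(T(180,270),t,.116),loc(T(293,291),t,.116))
print("ears near",loc(T(120,437),t,.113),loc(T(290,468),t,.113))
o=telemetry.get_obs();ex=np.array([c,sn]);
g=p[:2]+ex*(-.085)
print("pad",g,"ee",o["ee_pos"],"yaw turn",o["eef_rot"][2]-p[2])
y=o["eef_rot"][2];d=g-o["ee_pos"][:2]
print("d in ext axes",ex@d*1e3,(-sn*d[0]+c*d[1])*1e3)
E
python3 fit.py
```

```text
[ 0.5339 -0.0775 -0.1805]
[[-0.4 -1.2]
 [ 0.2 -1.1]
 [ 0.3  0. ]
 [-0.7 -0. ]
 [-0.3  0.7]
 [-0.  -0.2]
 [-1.2  0.6]
 [-0.4 -0.5]]
rail far L,R [-4.5 51.6] [ -7.6 -56.9]
cover far [28.7 65.2] [ 29.4 -65.2] grille far? [22. 42.] [ 22.5 -42.2]
ears near [-105.6   60.7] [-104.4  -64.2]
pad [ 0.45024846 -0.06225931] ee [ 0.24452696 -0.49252221  0.18194859] yaw turn 0.641299115682339
d in ext axes 125.14488133287455 460.2024076813693
```

Call:
carry_out(plan=[[[0,0,0,0,0,0.107,40],[0,0,0,0,0,0.107,40],[0,0,0,0,0,0.107,40],[0,0,0,0,0,0.107,40],[0,0,0,0,0,0.107,40],[0,0,0,0,0,0.107,40],[0,0,0,0,0,0,40]]])

```text
time_s: 0.88
ee_pos: [0.2445, -0.4926, 0.1821]
eef_rot: [-3.141, 0.0, -0.186]
force: [-0.3, 0.1, -1.4]
grip_width: 0.0507
grip_force: 0.0
```

Call:
carry_out(plan=[[[7.8,-28.8,0,0,0,0,40],[7.8,-28.8,0,0,0,0,40],[7.8,-28.8,0,0,0,0,40],[7.8,-28.8,0,0,0,0,40],[7.8,-28.8,0,0,0,0,40],[7.8,-28.8,0,0,0,0,40],[7.8,-28.8,0,0,0,0,40],[7.8,-28.8,0,0,0,0,40],[7.8,-28.8,0,0,0,0,40],[7.8,-28.8,0,0,0,0,40],[7.8,-28.8,0,0,0,0,40],[7.8,-28.8,0,0,0,0,40],[7.8,-28.8,0,0,0,0,40],[7.8,-28.8,0,0,0,0,40],[7.8,-28.8,0,0,0,0,40],[7.8,-28.8,0,0,0,0,40],[0,0,0,0,0,0,40],[0,0,0,0,0,0,40]]])

```text
time_s: 2.38
ee_pos: [0.4505, -0.061, 0.182]
eef_rot: [3.142, 0.0, -0.176]
force: [-0.7, -0.3, -0.4]
grip_width: 0.04
grip_force: 0.0
```

```bash
cat > st.py <<'E'
from h import *
p=np.load("p.npy");c,sn=np.cos(p[2]),np.sin(p[2])
o=telemetry.get_obs();d=o["ee_pos"][:2]-p[:2]
print("t",o["time_s"],"ext xyz mm",((c*d[0]+sn*d[1])*1e3).round(1),((-sn*d[0]+c*d[1])*1e3).round(1),o["ee_pos"][2].round(4),"rpy",o["eef_rot"].round(3),"yawerr",(o["eef_rot"][2]-p[2]).round(3))
f=o["force"];print("F ext",(c*f[0]+sn*f[1]).round(1),(-sn*f[0]+c*f[1]).round(1),f[2].round(1),"open",o["grip_width"])
E
python3 st.py; python3 -c "
from h import *
crop(cam('side'),215,110,200,145,3.9,'pics/s2.png')"
```

```text
t 2.3833 ext xyz mm -85.0 1.3 0.182 rpy [ 3.142  0.    -0.176] yawerr 0.005
F ext -0.6 -0.4 -0.4 open 0.03997677928035229
```

View pics/s2.png

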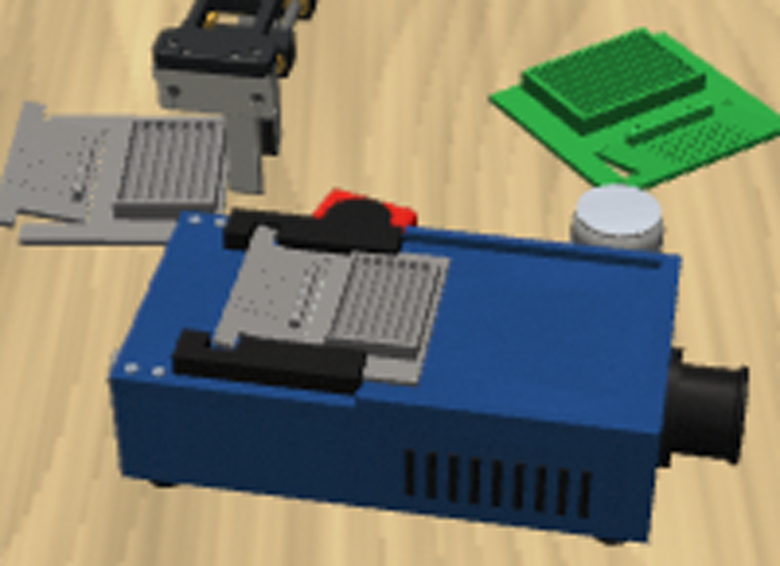

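The gripper is above the pad end of the extractor with its finger at about crop (245,170), 80 mm above the tab and clear of it. The tab pad is at about crop (270,290). Descending now.

Call:
carry_out(plan=[[[0,0,12,0,0,0,40],[0,0,12,0,0,0,40],[0,0,12,0,0,0,40],[0,0,12,0,0,0,40],[0,0,12,0,0,0,40],[0,0,3,0,0,0,40],[0,0,2,0,0,0,40],[0,0,2,0,0,0,40],[0,0,2,0,0,0,40],[0,0,2,0,0,0,40],[0,0,2,0,0,0,40],[0,0,0,0,0,0,40]]])

```text
time_s: 3.43
ee_pos: [0.4503, -0.0618, 0.109]
eef_rot: [3.142, 0.0, -0.181]
force: [-0.5, 0.9, -0.1]
grip_width: 0.0399
grip_force: 0.0
```

Call:
carry_out(plan=[[[0,0,1,0,0,0,40],[0,0,1,0,0,0,40],[0,0,0,0,0,0,40]]])

```text
time_s: 3.68
ee_pos: [0.4503, -0.0618, 0.107]
eef_rot: [-3.142, 0.0, -0.181]
force: [1.0, 0.0, 0.5]
grip_width: 0.0402
grip_force: 0.0
```

Call:
carry_out(plan=[[[0,0,1,0,0,0,40],[0,0,1,0,0,0,40],[0,0,0,0,0,0,40]]])

```text
time_s: 3.93
ee_pos: [0.4503, -0.0619, 0.105]
eef_rot: [3.142, 0.0, -0.181]
force: [0.3, 0.2, 0.3]
grip_width: 0.0402
grip_force: 0.0
```

```bash
python3 st.py; python3 -c "
from h import *
crop(cam('side'),235,130,120,90,6,'pics/s3.png')"
```

```text
t 3.9333 ext xyz mm -85.0 0.4 0.105 rpy [ 3.142  0.    -0.181] yawerr -0.001
F ext 0.2 0.2 0.3 open 0.040218772358301624
```

View pics/s3.png

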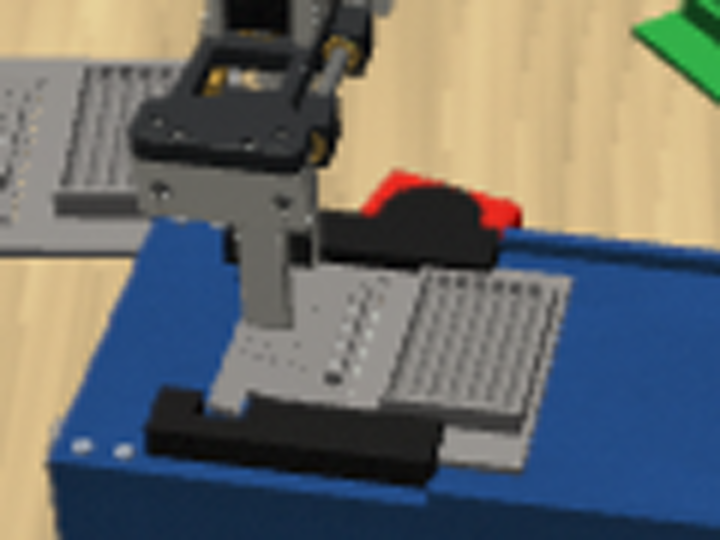

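The side crop shows the near fingertip at about (270,325), over the pad and not yet visibly pressing, with the tab still up and its ear at (225,395). The force is about 0, so part-open tips probably sit behind the TCP. I'll continue down under force control.

Call:
carry_out(plan=[[[0,0,1,0,0,0,40],[0,0,1,0,0,0,40],[0,0,1,0,0,0,40],[0,0,0,0,0,0,40]]])

```text
time_s: 4.32
ee_pos: [0.4503, -0.0619, 0.1019]
eef_rot: [3.142, 0.0, -0.181]
force: [-0.9, -0.3, -0.0]
grip_width: 0.0398
grip_force: 0.0
```

Call:
carry_out(plan=[[[0,0,1,0,0,0,40],[0,0,1,0,0,0,40],[0,0,1,0,0,0,40],[0,0,0,0,0,0,40]]])

```text
time_s: 4.65
ee_pos: [0.4503, -0.0618, 0.0989]
eef_rot: [-3.142, 0.0, -0.181]
force: [0.6, -0.4, 0.5]
grip_width: 0.04
grip_force: 0.0
```

Call:
carry_out(plan=[[[0,0,1,0,0,0,40],[0,0,1,0,0,0,40],[0,0,0,0,0,0,40]]])

```text
time_s: 4.9
ee_pos: [0.4503, -0.0618, 0.097]
eef_rot: [-3.142, 0.0, -0.181]
force: [0.3, 0.1, -1.0]
grip_width: 0.0401
grip_force: 0.0
```

```bash
python3 -c "
from h import *
p=np.load('p.npy');c,sn=np.cos(p[2]),np.sin(p[2]);s=cam('side')
for y in(-20,-32):
  for z in(105,112,120,128): print(y,z,((proj(s,[p[0]+(-85*c-y*sn)/1e3,p[1]+(-85*sn+y*c)/1e3,z/1e3])-[235,130])*6).round())
crop(s,235,130,120,90,6,'pics/s4.png')"
```

```text
-20 105 [271. 368.]
-20 112 [270. 356.]
-20 120 [269. 341.]
-20 128 [268. 326.]
-32 105 [264. 386.]
-32 112 [263. 374.]
-32 120 [262. 359.]
-32 128 [261. 344.]
```

View pics/s4.png

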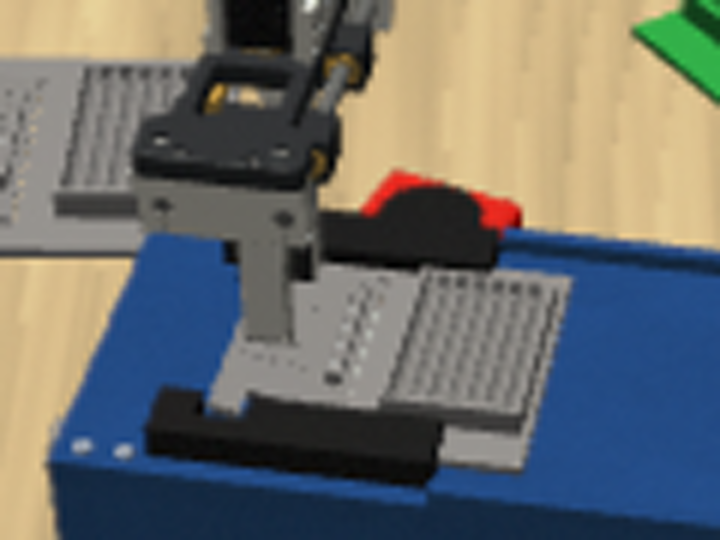

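Bottom of the near finger is at about crop (268,343), roughly 10 mm above the pad, which confirms the tips retract when open. Continuing down.

Call:
carry_out(plan=[[[0,0,1,0,0,0,40],[0,0,1,0,0,0,40],[0,0,1,0,0,0,40],[0,0,1,0,0,0,40],[0,0,0,0,0,0,40]]])

```text
time_s: 5.37
ee_pos: [0.4503, -0.0618, 0.0929]
eef_rot: [-3.142, 0.0, -0.181]
force: [0.4, -0.7, -0.0]
grip_width: 0.0402
grip_force: 0.0
```

Call:
carry_out(plan=[[[0,0,1,0,0,0,40],[0,0,1,0,0,0,40],[0,0,1,0,0,0,40],[0,0,0,0,0,0,40]]])

```text
time_s: 5.7
ee_pos: [0.4503, -0.0618, 0.0901]
eef_rot: [-3.142, 0.0, -0.181]
force: [-1.1, -0.5, 2.0]
grip_width: 0.0399
grip_force: 1.2
```

Call:
carry_out(plan=[[[0,0,1,0,0,0,40],[0,0,1,0,0,0,40],[0,0,1,0,0,0,40],[0,0,0,0,0,0,40]]])

```text
time_s: 6.03
ee_pos: [0.4503, -0.0618, 0.087]
eef_rot: [-3.142, 0.0, -0.181]
force: [-1.1, 0.9, 2.8]
grip_width: 0.0396
grip_force: 1.7
```

Call:
carry_out(plan=[[[0,0,1,0,0,0,40],[0,0,1,0,0,0,40],[0,0,1,0,0,0,40],[0,0,0,0,0,0,40]]])

```text
time_s: 6.37
ee_pos: [0.4502, -0.0618, 0.084]
eef_rot: [-3.142, 0.0, -0.181]
force: [-2.9, 0.1, 4.4]
grip_width: 0.0401
grip_force: 2.3
```

Call:
carry_out(plan=[[[0,0,1,0,0,0,40],[0,0,1,0,0,0,40],[0,0,0,0,0,0,40]]])

```text
time_s: 6.62
ee_pos: [0.4502, -0.0618, 0.082]
eef_rot: [-3.142, 0.0, -0.181]
force: [-2.4, 0.1, 5.6]
grip_width: 0.04
grip_force: 2.7
```

Call:
carry_out(plan=[[[0,0,1,0,0,0,40],[0,0,0,0,0,0,40]]])

```text
time_s: 6.78
ee_pos: [0.4503, -0.0618, 0.0811]
eef_rot: [3.142, 0.0, -0.181]
force: [-2.5, 0.4, 6.4]
grip_width: 0.0397
grip_force: 3.1
```

Call:
carry_out(plan=[[[0,0,1,0,0,0,40],[0,0,0,0,0,0,40]]])

```text
time_s: 6.95
ee_pos: [0.4504, -0.0619, 0.0809]
eef_rot: [3.142, -0.0, -0.181]
force: [-7.0, 1.2, 15.1]
grip_width: 0.04
grip_force: 7.4
```

Call:
carry_out(plan=[[[0,0,0.5,0,0,0,40],[0,0,0,0,0,0,40]]])

```text
time_s: 7.12
ee_pos: [0.4504, -0.0619, 0.0808]
eef_rot: [3.142, -0.0, -0.181]
force: [-11.0, 1.6, 21.7]
grip_width: 0.0403
grip_force: 10.8
```

The tab is at its hard stop. Easing slightly, then starting the push.

Call:
carry_out(plan=[[[0,0,-0.3,0,0,0,40],[2,0,0,0,0,0,40],[2,0,0,0,0,0,40],[3,0,0,0,0,0,40],[3,0,0,0,0,0,40],[3,0,0,0,0,0,40],[3,0,0,0,0,0,40],[3,0,0,0,0,0,40],[3,0,0,0,0,0,40],[3,0,0,0,0,0,40]]])

```text
time_s: 7.95
ee_pos: [0.475, -0.0664, 0.0808]
eef_rot: [3.142, -0.0, -0.181]
force: [-8.7, 1.4, 17.8]
grip_width: 0.0403
grip_force: 8.8
```

```bash
python3 st.py; python3 -c "
from h import *
crop(cam('side'),235,130,140,105,5.5,'pics/s5.png')"
```

```text
t 7.95 ext xyz mm -59.9 0.4 0.0808 rpy [ 3.142 -0.    -0.181] yawerr -0.001
F ext -8.8 -0.2 17.8 open 0.040300603775093084
```

View pics/s5.png

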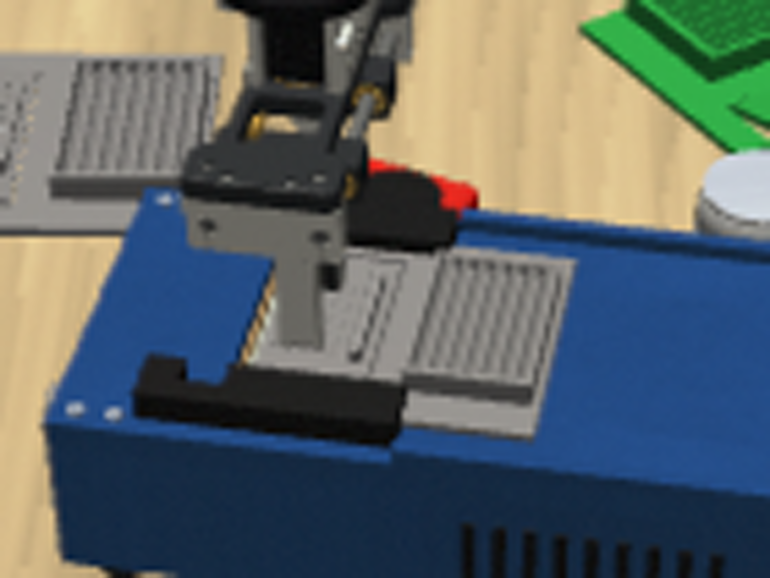

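The crop shows the tab flush and its ears under the lips, with the filter edge appearing at (258,320) and the cover moving with the fingertips. Continuing the push.

Call:
carry_out(plan=[[[3,0,0,0,0,0,40],[3,0,0,0,0,0,40],[3,0,0,0,0,0,40],[3,0,0,0,0,0,40],[3,0,0,0,0,0,40],[3,0,0,0,0,0,40],[3,0,0,0,0,0,40],[3,0,0,0,0,0,40],[3,0,0,0,0,0,40],[3,0,0,0,0,0,40],[3,0,0,0,0,0,40],[3,0,0,0,0,0,40],[3,0,0,0,0,0,40],[3,0,0,0,0,0,40]]])

```text
time_s: 9.17
ee_pos: [0.5164, -0.074, 0.0809]
eef_rot: [3.142, -0.0, -0.181]
force: [-9.0, 2.6, 16.3]
grip_width: 0.0402
grip_force: 8.1
```

Call:
carry_out(plan=[[[3,0,0,0,0,0,40],[3,0,0,0,0,0,40],[3,0,0,0,0,0,40],[3,0,0,0,0,0,40],[3,0,0,0,0,0,40],[3,0,0,0,0,0,40],[3,0,0,0,0,0,40],[3,0,0,0,0,0,40],[3,0,0,0,0,0,40],[3,0,0,0,0,0,40],[3,0,0,0,0,0,40],[3,0,0,0,0,0,40],[3,0,0,0,0,0,40],[3,0,0,0,0,0,40]]])

```text
time_s: 10.33
ee_pos: [0.5577, -0.0815, 0.0809]
eef_rot: [3.142, -0.0, -0.181]
force: [-7.6, 1.9, 14.7]
grip_width: 0.0403
grip_force: 7.4
```

```bash
python3 st.py; python3 -c "
from h import *
crop(cam('side'),235,130,180,110,4.4,'pics/s6.png')"
```

```text
t 10.3333 ext xyz mm 24.2 0.4 0.0809 rpy [ 3.142 -0.    -0.181] yawerr -0.001
F ext -7.8 0.5 14.7 open 0.040294227076218575
```

View pics/s6.png

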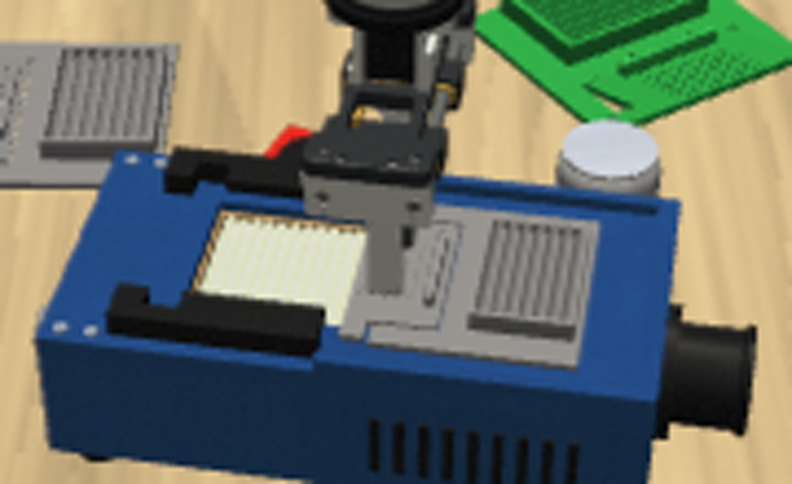

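The cover is out of the rails, still held flush, with its far near-side corner at crop (579,365) and its tab edge at (342,335). Computing the remaining travel.

```bash
python3 -c "
from h import *
p=np.load('p.npy');c,sn=np.cos(p[2]),np.sin(p[2]);s=cam('side')
for uv in((579,365),(600,222),(342,337),(325,312)):
  d=ray(s,(uv[0]/4.4+235,uv[1]/4.4+130),.102)[:2]-p[:2];print(((c*d[0]+sn*d[1])*1e3).round(1),((-sn*d[0]+c*d[1])*1e3).round(1))"
```

```text
140.7 -59.9
139.9 69.1
7.0 -59.7
-6.4 -40.3
```

Call:
carry_out(plan=[[[3,0,0,0,0,0,40],[3,0,0,0,0,0,40],[3,0,0,0,0,0,40],[3,0,0,0,0,0,40],[3,0,0,0,0,0,40],[1,0,0,0,0,0,40],[0,0,0,0,0,0,40],[0,0,-1,0,0,0,40],[0,0,-1,0,0,0,40],[0,0,-2,0,0,0,40],[0,0,-2,0,0,0,40],[0,0,-2,0,0,0,40],[0,0,-3,0,0,0,40],[0,0,-6,0,0,0,40],[0,0,-12,0,0,0,40],[0,0,-20,0,0,0,40],[0,0,-20,0,0,0,40],[0,0,-20,0,0,0,40]]])

```text
time_s: 11.93
ee_pos: [0.573, -0.0843, 0.1705]
eef_rot: [3.142, 0.0, -0.181]
force: [-0.8, 0.1, 0.5]
grip_width: 0.0399
grip_force: 0.0
```

Call:
carry_out(plan=[[[-20,0,-10,0,0,0,40],[-30,0,0,0,0,0,40],[-30,0,0,0,0,0,40],[-30,0,0,0,0,0,40],[0,0,0,0,0,0,40],[0,0,0,0,0,0,40]]])

```text
time_s: 12.43
ee_pos: [0.4646, -0.0644, 0.1802]
eef_rot: [3.142, -0.001, -0.181]
force: [-0.9, 0.8, -0.7]
grip_width: 0.0399
grip_force: 0.0
```

```bash
python3 st.py; python3 -c "
from h import *
crop(cam('side'),215,110,200,145,3.9,'pics/s7.png')"
```

```text
t 12.4333 ext xyz mm -70.5 0.4 0.1802 rpy [ 3.142e+00 -1.000e-03 -1.810e-01] yawerr -0.001
F ext -1.0 0.6 -0.7 open 0.039851983457243736
```

View pics/s7.png

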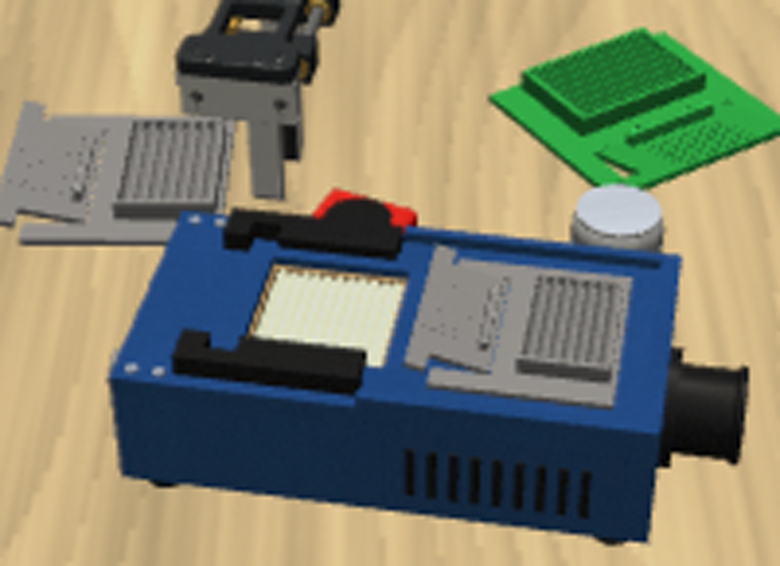

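The cover lies flat on the rear deck at about crop (525,335) with its tab sprung up. The opening, with the filter at (330,310), is completely clear, including deck between its far edge (405) and the tab (410–430). The bystanders are untouched and the gripper is clear.

```bash
python3 -c "
from station import ctrl
print(ctrl.hand_in())"
```

```text
the job is handed in; nothing more can be done
None
```

I pressed the snap tab flush and slid the cover out of the rails, leaving it flat on the rear deck with the filter opening fully uncovered; I handed the job in at about 12.5 s of robot time, and no verdict came back.

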